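# Take the tall nozzle off the flow-check turret

### The job

On the spirometry desk, the tall nozzle on the flow-check turret has to go for cleaning. Turn the turret (it has an upright handle) until the tall nozzle stands at the index pointer on the stand and pause there a moment; then, at that place, unscrew it (anticlockwise seen from above, until its flat grip lies in line with its socket's slot, pointing at the turret's centre), lift it out and put it down in the steel tray, standing or lying.

Things in the scene. Friction and masses are not known exactly. Their poses are not given: they have to be found in the camera images.
- handle (a point): Centre of the top of the turret's handle: an upright black cylinder 18 mm across, top 110 mm above the desk, its top 48 mm free to grip. It goes round the turret's vertical axis at 95 mm radius, a quarter turn to one side of the tall nozzle. The aluminium disc (220 mm across, top 44 mm above the desk) turns either way without stops, stiffly (3 N at the handle), and stays where left.
- index_spot (a point): Fixed point of the stand, on the robot's side: where the origin of the nozzle at the index pointer lies, 46 mm above the desk. Its x axis points level at the turret's axis, 68 mm away; the pointer is a dark upright wedge, 52 mm high, 40 mm wide, beside the disc. Three nozzles (tall; short; wide cone) stand in black square sockets 68 mm from the axis; each socket's slot points at the axis.
- tall_nozzle: Tallest white nozzle, 92 mm, 0.08-0.16 kg. Origin: centre under its foot; z up. Top 34 mm is a flat grip block, 36 mm long (x), 20 mm thick (y), over a 32 mm barrel and 48 mm collar. At the start its x line is 66-77 deg clockwise (from above) of its slot's line; turned, with hardly any drag, anticlockwise into line (15 deg short to 8 past, a stop) its foot (36 x 16 mm) lifts free within 15 mm.
- tray: Open stainless tray fixed on the desk, 180 mm (x) by 150 mm (y), 28 mm high, walls and floor 4 mm thick, empty, to the left or right of the turret (the white keypad console is on the other side). Origin: centre of its underside, on the desk; z up.
Things that resemble listed ones, but are neither listed nor needed, are in the scene too. What is shaped like the tall_nozzle but purple is not meant.

How it is judged (in metres and radians):
On the way, in this order (a step that is already met when the one before it is completed fails the run):
1. the tall nozzle, still seated in its socket, stands at the index pointer (within 14 mm) and rests there (horizontal distance between tall_nozzle and index_spot below 0.014 m and z of tall_nozzle in the frame of index_spot below 0.005 m and linear speed of tall_nozzle below 0.02 m/s), for 0.2 s.
2. the tall nozzle is unscrewed and lifted out of its socket at the index pointer (within 30 mm, at least 20 mm up) (z of tall_nozzle in the frame of index_spot above 0.02 m and horizontal distance between tall_nozzle and index_spot below 0.03 m).
At the end, for the whole second after the job is handed in: The tall nozzle lies or stands at rest in the steel tray (the centre of its foot inside the tray's walls and less than 50 mm above the desk), released (x of tall_nozzle in the frame of tray between -0.088 and 0.088 m and y of tall_nozzle in the frame of tray between -0.073 and 0.073 m and z of tall_nozzle in the frame of tray below 0.05 m and linear speed of tall_nozzle below 0.03 m/s); the robot touches nothing.
It also fails if it takes over 58 s, if anything falls off the work surface, if the arm or the gripper's body presses on something with over 40 N, if the wrist force passes 120 N, or if a joint passes its speed limit or range.

### The arm

A 6-joint arm with a two-finger parallel gripper is mounted at the origin on the work surface. World frame = base frame: x ahead of the robot, y to its left, z up, the work surface at z = 0. Lengths are in mm, angles in rad, forces in N, time in s.
With the tool pointing down it reaches from about 300 to 775 mm from the base axis. Payload 14.6 kg.
Tool frame: the origin (TCP) lies midway between the tips of the shut fingers; the grasp point (between the pads) lies grasp_offset behind it (grasp_offset is the distance from the TCP to the grasp point, in mm); z points along the fingers, y is the line along which they close (so a half turn about z gives the same grasp; the last joint's range is limited). The gripper opens to 94 mm and grips with 3 to 60 N. Pads are 16 mm wide; open, the fingers measure 119 mm over their backs; the gripper's body (75 mm by 177 mm) begins 78 mm behind the grasp point.
Start: joints at [-1.192, 0.3, 1.521, -0, 1.321, -0.067], TCP at [237.141, -496.239, 205.446] pointing down, gripper open.
Joint ranges: [-3.03, 3.03], [-0.79, 2.21], [0.23, 2.52], [-1.04, 4.18], [0, 3.07], [-2.55, 2.55]. Speed limits (rad/s): [2.22, 2.22, 2.57, 3.14, 3.14, 3.14].

### API

Orientations are given as [roll, pitch, yaw] about the fixed x, y, z axes, in that order (R = Rz(yaw) Ry(pitch) Rx(roll)).
In Python, from cell import * gives the robot as it stands. The module is installed in compiled form; this text tells all that it offers.
- The arm moves only by the shell command python3 -m jog 'ROWS' [FORCE]. ROWS is JSON, a list of rows, each a list of 3 entries, a list of its own where there are three numbers: the finger opening in mm, from 0 to 94, then the shift along the tool's x, y, z in units of 50 mm (1.0 is 50 mm), then the turn about the tool's z in units of 180 degrees (1.0 is 180 degrees). In form: [[fingers, [dx, dy, dz], twist], ...]. A call has 1 to 20 rows; each row shifts and turns the commanded pose from where the row before left it, along the tool's axes as they then stand; what a row does not reach is not made up. A row lasts 1/10 s, in which the tool goes at most 50 mm and 8.59 degrees, less where a joint would pass 70% of its speed; a pose out of reach is approached as far as the arm can. A call with a number of a shift or a turn outside -1 to 1 is refused whole. A call with a gripper value outside its range is refused whole. The fingers move at their own pace and stop on an object; FORCE is the grip in N (left out, the last holds). Time passes only in rows, so rows that do not move let the fingers close. It gives the time, the measured TCP pose, the force, the opening and the grip force at its end, in the units of the state.
- read_state(): the state, without advancing time (a new reading comes with each control period).
- camera(name): name is "side" or "top" or "wrist"; returns the picture (420x560x3 uint8, red, green, blue); there is no depth.
- calibration(name): a dict with "mtx" (3x3 intrinsics, pixels), "distortion" ([k1, k2, p1, p2, k3] as OpenCV has them; the pictures are not rectified), "cam_to_world" (4x4, takes a point from camera to world coordinates); the wrist camera has in their place "hand_eye" (4x4, takes a point from camera to tool coordinates, whose origin is the TCP and whose axes are the flange's). Camera axes: x right, y down, z forward; pixel columns grow to the right and rows downward; lengths in mm; the calibration is good to about 2 mm. A picture is of the moment at which its call begins: read the wrist's pose just before it. calibration takes no time and is no camera call.
- sign_off(): hands the job in; it is judged then, once.
Trained networks look in the newest picture that a camera, given by its name, has taken for a name from the list of things; names that differ only in an ending like _2 or _b are one class to them, and where a whole thing is asked for, a point or a joint stands for the part that bears it (a point fixed in the world has none). Each returns a list of dicts, best first, with "conf" (0 to 1); they miss things now and then, are a little off and sometimes report something else, mostly with a low value. They report only what shows in the picture. A call takes as long as a camera call. They do not tell look-alikes from the thing itself.
- regions_of(camera, query): "pixels" (420x560 bool, what is visible of it) and "rect" ([centre column, centre row, width, height] in pixels, round what is visible of it).
The state is a dict: "clock": time; "joints": joint angles; "qd": joint speeds; "effort": joint torques, N m; "eef_pos": TCP position; "eef_rot": TCP orientation; "wrist_force": force on the tool from outside, world axes, zero at the start; "moment": the same for the moment, N m; "finger_gap": finger opening in mm; "finger_force": force on a finger pad.
Only numpy, scipy, OpenCV 4.12 (cv2) and the standard library are available. Lean on these libraries where they do the work, as an engineer would, in place of code of your own. Each camera call takes 0.05 s, during which the arm holds its last target. There are 200 camera calls.

## Working session

There is one attempt and no reset: what is moved stays moved. The work goes in short steps, Python scripts to look and compute and a shell command to move; the robot and the scene stay as the last step left them, time stands still between calls to the robot, and variables do not carry over. Pictures are saved under pics/ and viewed, at most 10 in all, crops included, and the job is handed in when it is done.

```bash
mkdir -p pics
cat > h.py <<'E'
from cell import *
import numpy as np, cv2
from scipy.spatial.transform import Rotation as R
def T():
    s=read_state(); M=np.eye(4); M[:3,:3]=R.from_euler('xyz',s['eef_rot']).as_matrix(); M[:3,3]=s['eef_pos']; return M
def c2w(n,Tw=None):
    c=calibration(n)
    return (np.array(c['cam_to_world']) if n!='wrist' else (T() if Tw is None else Tw)@np.array(c['hand_eye']))
def pix2plane(n,uv,z,Tw=None):
    c=calibration(n); M=c2w(n,Tw)
    p=cv2.undistortPoints(np.array(uv,float).reshape(-1,1,2),np.array(c['mtx']),np.array(c['distortion'])).reshape(-1,2)
    d=np.c_[p,np.ones(len(p))]@M[:3,:3].T; o=M[:3,3]
    return o+d*((z-o[2])/d[:,2])[:,None]
def proj(n,P,Tw=None):
    c=calibration(n); M=np.linalg.inv(c2w(n,Tw)); P=np.array(P,float).reshape(-1,3)
    return cv2.projectPoints(P,cv2.Rodrigues(M[:3,:3])[0],M[:3,3],np.array(c['mtx']),np.array(c['distortion']))[0].reshape(-1,2)
def save(n,f): im=camera(n); cv2.imwrite('pics/'+f,im[:,:,::-1]); return im
E
python3 - <<'E'
from h import *
print(read_state())
for n in ('top','side'):
    save(n,n+'0.png')
    print(n,c2w(n).round(2).tolist())
    for q in ('tall_nozzle','handle','tray'):
        for r in regions_of(n,q): print(q,round(r['conf'],2),np.round(r['rect'],1))
E
```

```text
{'clock': 0.0, 'joints': array([-1.19157521e+00,  3.00460774e-01,  1.52158468e+00, -4.70784022e-07,
        1.32074250e+00, -6.65876538e-02]), 'qd': array([ 0.00017617,  0.00033474,  0.00060556, -0.00063844,  0.00064605,
       -0.00097388]), 'effort': array([-2.00773713e-03, -5.31815743e+01, -3.52735770e+01,  7.07548088e-02,
        2.44024774e-02, -9.68717723e-05]), 'eef_pos': array([ 237.05422614, -495.9856514 ,  204.89048555]), 'eef_rot': array([-3.14039997e+00, -7.90784261e-05,  4.45808842e-01]), 'wrist_force': array([ 0.19818189, -0.43703662,  0.48318639]), 'moment': array([-0.0423209 ,  0.03168649, -0.02081306]), 'finger_force': 0.0, 'finger_gap': 93.92537889051259}
top [[0.02, -0.98, 0.18, 342.84], [-1.0, -0.02, 0.02, 7.32], [-0.01, -0.18, -0.98, 1032.81], [0.0, 0.0, 0.0, 1.0]]
tall_nozzle 0.9 [324.6 271.7  23.6  21.2]
tall_nozzle 0.85 [310.6 176.7  22.2  25.2]
tall_nozzle 0.84 [376.1 161.6  23.1  25.1]
tall_nozzle 0.59 [156.8 226.2  69.7  78.4]
handle 0.81 [281.4 179.7  92.5  96.2]
tray 0.83 [154.7 225.8  75.3  78.8]
side [[-0.98, -0.11, 0.19, 364.4], [-0.22, 0.57, -0.79, 673.66], [-0.02, -0.81, -0.58, 578.35], [0.0, 0.0, 0.0, 1.0]]
tall_nozzle 0.77 [351.9 214.1  21.   41. ]
tall_nozzle 0.69 [267.5 193.9  21.   38.3]
tall_nozzle 0.53 [259.2 172.4  12.3  27.3]
handle 0.83 [259.6 233.   95.6  64.8]
tray 0.92 [272.1 360.3 128.6 104.2]
```

```bash
ls pics
```

```text
side0.png
top0.png
```

View pics/top0.png

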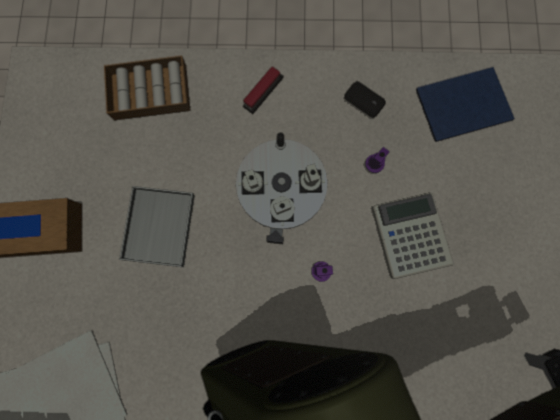

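View pics/side0.png

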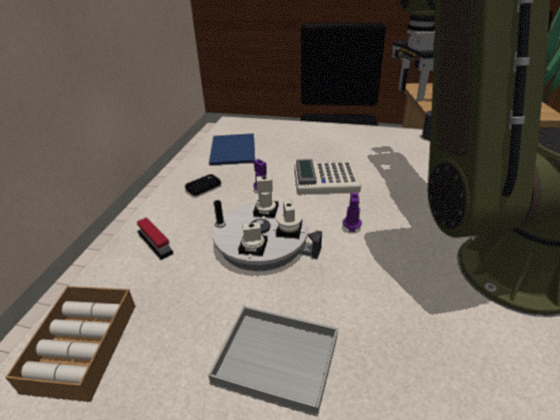

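The top view shows the turret at about (282,183), with the handle on its far side at (280,138). The tall nozzle is on the right at (311,178), the pointer at (275,237) and the tray at (158,227). The purple decoys are at (376,161) and (322,271), and the console is to the right. The tall nozzle therefore has to turn clockwise by about 90°.

Run:
```python
from h import *
im=cv2.imread('pics/top0.png')
c=cv2.resize(im[120:260,225:345],None,fx=5,fy=4.2857,interpolation=cv2.INTER_CUBIC)
c=cv2.resize(im[120:255,220:350],None,fx=4.4,fy=4.4,interpolation=cv2.INTER_CUBIC)
cv2.imwrite('pics/topc.png',np.clip(c.astype(float)*1.7,0,255).astype(np.uint8))
for q in ('handle','tray'):
    r=regions_of('top',q) 
    if not r: camera('top'); r=regions_of('top',q)
    m=r[0]['pixels'].astype(np.uint8)
    ct=max(cv2.findContours(m,0,2)[0],key=cv2.contourArea)
    mr=cv2.minAreaRect(ct); print(q,mr, r[0]['rect'])
    z=44 if q=='handle' else 28
    print(pix2plane('top',[mr[0]],z), pix2plane('top',cv2.boxPoints(mr),z).round(1).tolist())
import cell
print(read_state()['clock'], [k for k in dir(cell) if not k.startswith('_')], getattr(cell,'grasp_offset',None))
print(calibration('wrist')['hand_eye'])
```

```text
handle ((280.84613037109375, 183.76922607421875), (89.30672454833984, 89.8614273071289), 56.3099365234375) [281.4, 179.7, 92.5, 96.2]
[[571.45056427  12.48838407  44.        ]] [[598.7, 162.3, 44.0], [727.9, -15.2, 44.0], [544.7, -135.1, 44.0], [423.2, 38.7, 44.0]]
tray ((156.26998901367188, 226.11000061035156), (65.33666229248047, 76.22610473632812), 8.130102157592773) [154.7, 225.8, 75.3, 78.8]
[[465.67943025 307.99113336  28.        ]] [[385.2, 391.8, 28.0], [568.0, 381.7, 28.0], [548.2, 222.1, 28.0], [367.2, 237.2, 28.0]]
0.5 ['Unreachable', 'calibration', 'camera', 'grasp_offset', 'read_state', 'regions_of', 'sign_off'] 18.8
[[-7.12194870e-04 -9.64636856e-01 -2.63581542e-01  7.60739128e+01]
 [ 9.99999207e-01 -4.13231547e-04 -1.18967331e-03  4.01272995e-01]
 [ 1.03868251e-03 -2.63582180e-01  9.64636385e-01 -1.79070256e+02]
 [ 0.00000000e+00  0.00000000e+00  0.00000000e+00  1.00000000e+00]]
```

View pics/topc.png

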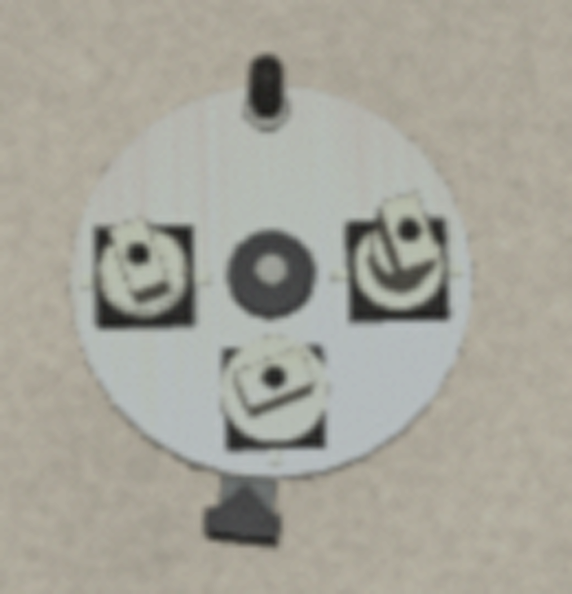

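The crop confirms it: the tall nozzle is the right one, at about (398,270) in the crop. The handle top is at (266,66), the disc centre at (271,281) and the pointer at (243,515).

Run:
```python
from h import *
f=lambda u,v,z: pix2plane('top',[[220+u/4.4,120+v/4.4]],z)[0][:2]
c=f(271,281.5,44); h=f(266,66,110); t=f(403,216,138); pt=f(243,490,52); pb=f(243,520,52)
hub=f(271,268,60)
print('c',c,'hub',hub,'h',h,'tall',t,'ptr',pt,pb)
for n,p in (('h',h),('t',t),('pt',pt),('pb',pb),('sockR',f(398,270,50)),('sockL',f(144,275,50)),('sockB',f(274,397,50))):
    d=p-c; print(n,p.round(1),np.hypot(*d).round(1),np.degrees(np.arctan2(d[1],d[0])).round(1))
M=c2w('wrist'); print(M.round(2).tolist())
```

```text
c [570.97720183  10.70468709] hub [574.66590666  10.79731162] h [669.79815515  15.33645803] tall [583.64098362 -53.96225028] ptr [456.39329216  23.1561167 ] [440.58745777  22.79708904]
h [669.8  15.3] 98.9 2.7
t [583.6 -54. ] 65.9 -78.9
pt [456.4  23.2] 115.3 173.8
pb [440.6  22.8] 130.9 174.7
sockR [577.3 -57.5] 68.5 -84.7
sockL [571.8  79.2] 68.5 89.3
sockB [506.6   7.8] 64.4 -177.4
[[0.43, -0.87, -0.24, 305.95], [-0.9, -0.42, -0.11, -463.79], [-0.0, 0.26, -0.96, 384.49], [0.0, 0.0, 0.0, 1.0]]
```

```bash
python3 -m jog '[[60,[0.72,-0.322,-0.053],0],[60,[0.72,-0.322,-0.053],0],[60,[0.72,-0.322,-0.053],0],[60,[0.72,-0.322,-0.053],0],[60,[0.72,-0.322,-0.053],0],[60,[0.72,-0.322,-0.053],0],[60,[0.72,-0.322,-0.053],0],[60,[0.72,-0.322,-0.053],0],[60,[0.72,-0.322,-0.053],0],[60,[0.72,-0.322,-0.053],0],[60,[0.72,-0.322,-0.053],0],[60,[0.72,-0.322,-0.053],0],[60,[0.72,-0.322,-0.053],0],[60,[0.72,-0.322,-0.053],0],[60,[0.72,-0.322,-0.053],0],[60,[0.72,-0.322,-0.053],0],[60,[0.72,-0.322,-0.053],0]]' && python3 -m jog '[[60,[0,0,0],-0.0429],[60,[0,0,0],-0.0429],[60,[0,0,0],-0.0429],[60,[0,0,0],-0.0429],[60,[0,0,0],-0.0429],[60,[0,0,0],-0.0429],[60,[0,0,0],-0.0429],[60,[0,0,0],-0.0429],[60,[0,0,0],-0.0429],[60,[0,0,0],-0.0429],[60,[0,0,0],-0.0429],[60,[0,0,0],-0.0429],[60,[0,0,0],-0.0429],[60,[0,0,0],-0.0429],[60,[0,0,0],-0.0429],[60,[0,0,0],-0.0429],[60,[0,0,0],-0.0429],[60,[0,0,0],-0.0429],[60,[0,0,0],-0.0429],[60,[0,0,0],-0.0429]]'
python3 - <<'E'
from h import *
s=read_state(); print(s['joints'].round(3))
Tw=T(); np.save('Tw1.npy',Tw); save('wrist','w1.png'); print(Tw.round(2).tolist())
E
```

```text
clock: 2.2
eef_pos: [672.1, 16.0, 250.6]
eef_rot: [3.142, -0.0, 0.446]
wrist_force: [-0.7, -0.9, 0.2]
finger_gap: 59.9
finger_force: 0.0
clock: 4.2
eef_pos: [671.3, 14.6, 250.4]
eef_rot: [3.142, -0.0, -3.136]
wrist_force: [-0.6, 0.2, -0.0]
finger_gap: 60.0
finger_force: 0.0
[-0.033  0.559  1.053 -0.     1.529 -1.609]
[[-1.0, -0.01, -0.0, 671.31], [-0.01, 1.0, -0.0, 14.58], [0.0, 0.0, -1.0, 250.4], [0.0, 0.0, 0.0, 1.0]]
```

View pics/w1.png

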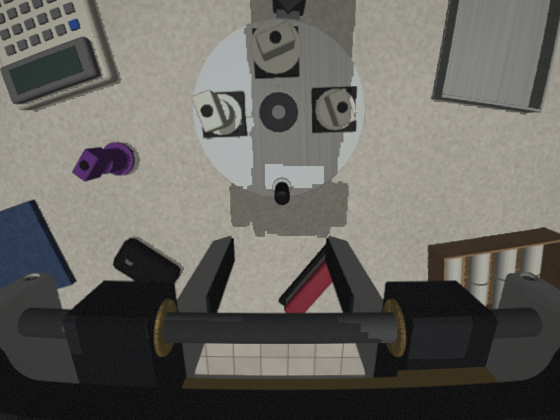

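The wrist view shows the handle top at about (282,196), the disc centre at (279,111), the tall nozzle top at (207,111) and the pointer at (289,5).

Run:
```python
from h import *
Tw=np.load('Tw1.npy')
for n,uv,z in (('handle',(282,196),110),('hub',(278.5,111),56),('disc',(278,110),44),('tall',(207,111),138),('sockR',(218,115),50),('sockL',(335,110),50),('sockB',(276,51),50),('ptr',(289,5),52)):
    print(n,pix2plane('wrist',[uv],z,Tw)[0].round(1))
```

```text
handle [667.  17. 110.]
hub [573.3  12.6  56. ]
disc [571.4  11.9  44. ]
tall [577.9 -55.3 138. ]
sockR [577.7 -62.6  50. ]
sockL [571.2  82.5  50. ]
sockB [503.9   9.3  50. ]
ptr [454.2  24.2  52. ]
```

```bash
python3 -m jog '[[60,[0.066,0.038,0.45],0],[60,[0,0,0.65],0],[60,[0,0,0.65],0],[60,[0,0,0.65],0],[60,[0,0,0.6],0],[60,[0,0,0.4],0],[60,[0,0,0.22],0],[60,[0,0,0],0]]' && python3 -m jog '[[10,[0,0,0],0],[10,[0,0,0],0],[10,[0,0,0],0],[10,[0,0,0],0],[10,[0,0,0],0],[10,[0,0,0],0]]' 40
```

```text
clock: 5.05
eef_pos: [667.5, 16.5, 68.2]
eef_rot: [3.142, -0.002, 3.14]
wrist_force: [0.3, 1.0, 0.1]
finger_gap: 60.1
finger_force: 0.0
clock: 5.65
eef_pos: [668.1, 16.5, 69.7]
eef_rot: [3.141, 0.0, 3.141]
wrist_force: [-0.8, 0.0, 1.0]
finger_gap: 17.4
finger_force: 40.0
```

```bash
python3 -m jog '[[10,[0,-0.083,0],0.0139],[10,[0,-0.166,0],0.0278],[10,[0,-0.166,0],0.0278],[10,[0,-0.166,0],0.0278],[10,[0,-0.166,0],0.0278],[10,[0,-0.166,0],0.0278]]'
```

```text
clock: 6.25
eef_pos: [659.2, -27.5, 69.7]
eef_rot: [3.141, 0.0, 2.657]
wrist_force: [-0.1, 5.6, 2.3]
finger_gap: 17.3
finger_force: 40.0
```

```bash
python3 -m jog '[[10,[0,-0.166,0],0.0278],[10,[0,-0.166,0],0.0278],[10,[0,-0.166,0],0.0278],[10,[0,-0.166,0],0.0278],[10,[0,-0.166,0],0.0278],[10,[0,-0.166,0],0.0278],[10,[0,-0.166,0],0.0278],[10,[0,-0.166,0],0.0278],[10,[0,-0.166,0],0.0278],[10,[0,-0.166,0],0.0278],[10,[0,-0.166,0],0.0278],[10,[0,-0.166,0],0.0278],[10,[0,-0.166,0],0.0278],[10,[0,-0.116,0],0.0194],[10,[0,-0.083,0],0.0139],[10,[0,0,0],0],[10,[0,0,0],0],[10,[0,0,0],0]]'
python3 - <<'E'
from h import *
Tw=T(); np.save('Tw2.npy',Tw); save('wrist','w2.png'); save('top','t2.png'); print(read_state()['joints'].round(3))
c=np.array([572.5,12]); d=Tw[:2,3]-c; print(np.hypot(*d),np.degrees(np.arctan2(d[1],d[0])))
im=cv2.imread('pics/t2.png')
cv2.imwrite('pics/t2c.png',np.clip(cv2.resize(im[120:255,220:350],None,fx=4.4,fy=4.4,interpolation=2).astype(float)*1.7,0,255).astype(np.uint8))
E
```

```text
clock: 8.05
eef_pos: [563.1, -80.3, 69.7]
eef_rot: [-3.142, -0.002, 1.421]
wrist_force: [-0.1, 12.9, 2.1]
finger_gap: 17.5
finger_force: 40.0
[-0.207  0.486  1.599  0.003  1.056 -0.059]
92.75448262640472 -95.84627500340422
```

View pics/t2c.png

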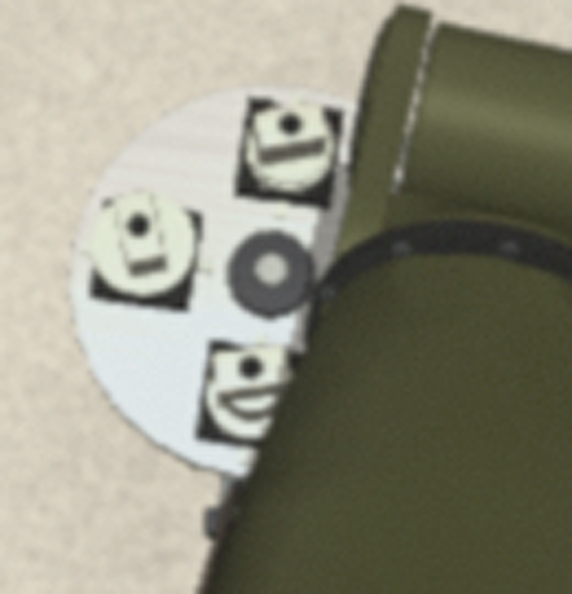

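The tall nozzle is now next to the pointer at (250,370) in the crop, partly hidden by the arm. I'll release the handle, lift and look from above.

```bash
python3 -m jog '[[60,[0,0,0],0],[60,[0,0,0],0],[60,[0,0,0],0],[60,[0,0,0],0],[60,[0,0,-0.3],0],[60,[0,0,-0.5],0],[60,[0,0,-0.5],0],[60,[0,0,-0.5],0],[60,[0,0,-0.5],0],[60,[0,0,-0.5],0],[60,[0.3,-0.24,-0.3],0],[60,[0.37,-0.3,-0.3],0],[60,[0.37,-0.3,0],0],[60,[0.37,-0.3,0],0],[60,[0.37,-0.3,0],0],[60,[0,0,0],0],[60,[0,0,0],0]]'
python3 - <<'E'
from h import *
Tw=T(); np.save('Tw3.npy',Tw); save('wrist','w3.png'); 
for q in ('tall_nozzle','handle'):
    for r in regions_of('wrist',q): print(q,round(r['conf'],2),np.round(r['rect'],1))
E
```

```text
clock: 9.85
eef_pos: [505.2, 16.7, 240.5]
eef_rot: [3.14, -0.0, 1.422]
wrist_force: [0.4, -0.5, 0.4]
finger_gap: 60.1
finger_force: 0.0
tall_nozzle 0.79 [190.  271.5  27.4  42.6]
tall_nozzle 0.62 [281.1 197.2  36.3  55.6]
handle 0.97 [332.4 178.8 168.2 164.3]
```

View pics/w3.png

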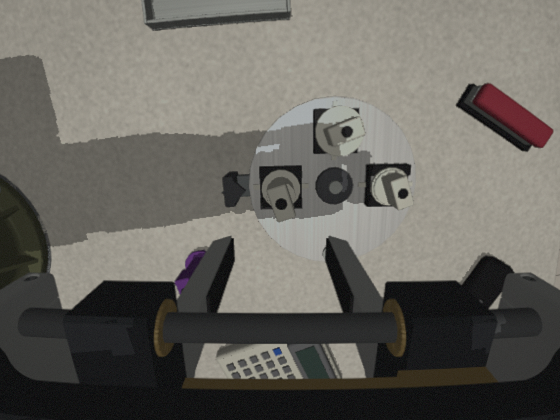

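The tall nozzle (281,197) now stands in the socket facing the pointer (235,188). I'll zoom in for the block's angle.

Run:
```python
from h import *
im=cv2.imread('pics/w3.png')
cv2.imwrite('pics/w3c.png',np.clip(cv2.resize(im[150:240,215:345],None,fx=6,fy=6,interpolation=2).astype(float)*1.6,0,255).astype(np.uint8))
Tw=np.load('Tw3.npy')
for uv,z in (((335,184),56),((332,179),44),((281,187),50),((235,188),52)): print(pix2plane('wrist',[uv],z,Tw)[0].round(1))
```

```text
[575.2  15.1  56. ]
[574.   19.7  44. ]
[507.4  20.2  50. ]
[449.3  28.1  52. ]
```

View pics/w3c.png

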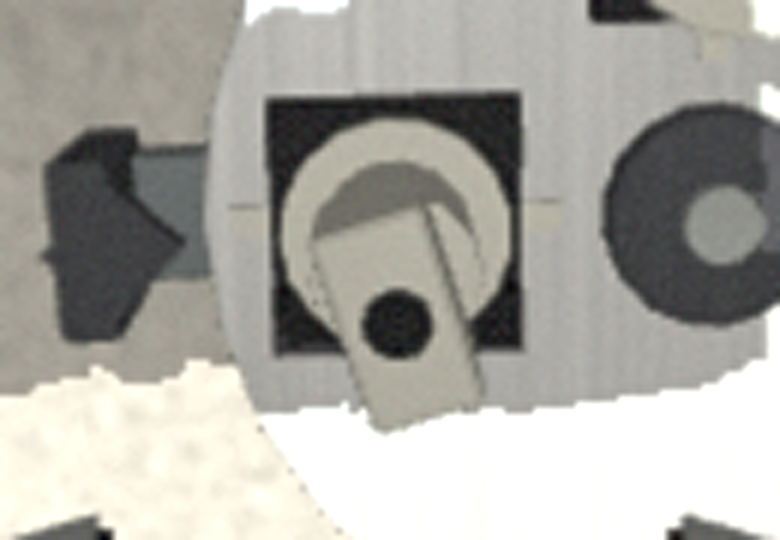

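The crop shows the grip block's corners at (315,240), (425,205), (485,395) and (385,432). The socket slot lines up with the pointer.

Run:
```python
from h import *
Tw=np.load('Tw3.npy')
q=np.array([(315,240),(425,205),(485,395),(385,432)])/6+[215,150]
P=pix2plane('wrist',q,138,Tw); print(P.round(1),P.mean(0))
for a,b in ((0,3),(1,2),(0,1),(3,2)):
    d=P[b]-P[a]; print(np.hypot(*d[:2]).round(1),np.degrees(np.arctan2(d[1],d[0])).round(1))
s=pix2plane('wrist',np.array([(245,217),(543,215)])/6+[215,150],44,Tw); print(s.round(1)); d=s[1]-s[0];print(np.degrees(np.arctan2(d[1],d[0])))
print(pix2plane('wrist',np.array([(397,225)])/6+[215,150],54,Tw))
```

```text
[[495.9  36.3 138. ]
 [514.5  39.3 138. ]
 [519.8   6.1 138. ]
 [502.3   2.2 138. ]] [508.11846846  20.97228518 138.        ]
34.7 -79.4
33.7 -81.0
18.8 9.3
17.9 12.6
[[475.1  25.   44. ]
 [538.9  15.8  44. ]]
-8.199673970605078
[[507.56207201  20.328777    54.        ]]
```

```bash
python3 -m jog '[[60,[0.087,0.044,0],-0.0343],[60,[0,0,0.2],-0.0343],[60,[0,0,0.5],-0.0342],[60,[0,0,0.5],0],[60,[0,0,0.5],0],[60,[0,0,0.4],0],[60,[0,0,0.3],0],[60,[0,0,0.15],0],[60,[0,0,0.1],0],[60,[0,0,0],0],[12,[0,0,0],0],[12,[0,0,0],0],[12,[0,0,0],0],[12,[0,0,0],0],[12,[0,0,0],0],[12,[0,0,0],0]]' 30
```

```text
clock: 11.6
eef_pos: [507.8, 20.7, 107.0]
eef_rot: [3.142, 0.0, 1.744]
wrist_force: [0.1, -0.0, -0.1]
finger_gap: 19.7
finger_force: 30.0
```

Gripped at 19.7 mm, as expected. Unscrewing by 72°.

```bash
python3 -m jog '[[12,[0,0,0],-0.02],[12,[0,0,0],-0.035],[12,[0,0,0],-0.035],[12,[0,0,0],-0.035],[12,[0,0,0],-0.035],[12,[0,0,0],-0.035],[12,[0,0,0],-0.035],[12,[0,0,0],-0.035],[12,[0,0,0],-0.035],[12,[0,0,0],-0.035],[12,[0,0,0],-0.035],[12,[0,0,0],-0.03],[12,[0,0,0],0],[12,[0,0,0],0]]'
python3 - <<'E'
from h import *
s=read_state(); print(s['moment'],s['wrist_force'])
E
```

```text
clock: 13.0
eef_pos: [507.8, 20.8, 107.1]
eef_rot: [3.141, 0.0, 2.998]
wrist_force: [-1.0, 0.8, 1.5]
finger_gap: 20.0
finger_force: 30.0
[ 0.14344971 -0.03423968  0.03967467] [-0.95647223  0.82181598  1.50164991]
```

Yaw is now 171.8° with no stop torque. Lifting slowly.

```bash
python3 -m jog '[[12,[0,0,-0.05],0],[12,[0,0,-0.1],0],[12,[0,0,-0.1],0],[12,[0,0,-0.1],0],[12,[0,0,-0.15],0],[12,[0,0,-0.15],0],[12,[0,0,-0.15],0],[12,[0,0,0],0]]' 40
```

```text
clock: 13.8
eef_pos: [508.3, 20.7, 148.2]
eef_rot: [3.141, 0.002, 3.001]
wrist_force: [-0.3, 0.1, -1.7]
finger_gap: 19.5
finger_force: 40.0
```

```bash
python3 -m jog '[[12,[0,0,-0.4],0],[12,[0,0,-0.4],0],[12,[0,0,-0.4],0],[12,[0.1,0.3,0],0],[12,[0.15,0.5,0],0],[12,[0.15,0.5,0],0],[12,[0.15,0.5,0],0],[12,[0.15,0.5,0],0],[12,[0.15,0.5,0],0],[12,[0.15,0.5,0],0],[12,[0.15,0.5,0],0],[12,[0.15,0.5,0],0],[12,[0.15,0.5,0],0],[12,[0.15,0.5,0],0],[12,[0.03,0.27,0],0],[12,[0,0,0],0],[12,[0,0,0],0]]'
python3 - <<'E'
from h import *
Tw=T(); np.save('Tw4.npy',Tw); save('top','t4.png'); save('wrist','w4.png')
for r in regions_of('wrist','tray')[:1]:
    ct=max(cv2.findContours(r['pixels'].astype(np.uint8),0,2)[0],key=cv2.contourArea)
    mr=cv2.minAreaRect(ct); print(r['conf'],r['rect'],pix2plane('wrist',cv2.boxPoints(mr),20,Tw).round(1).tolist())
E
```

```text
clock: 15.5
eef_pos: [466.4, 307.3, 206.8]
eef_rot: [-3.141, -0.0, 3.001]
wrist_force: [0.1, -0.5, -1.5]
finger_gap: 19.7
finger_force: 40.0
0.62 [279.4, 188.6, 125.2, 148.2] [[369.9, 242.5, 20.0], [384.0, 393.5, 20.0], [567.3, 386.9, 20.0], [552.2, 215.8, 20.0]]
```

View pics/w4.png

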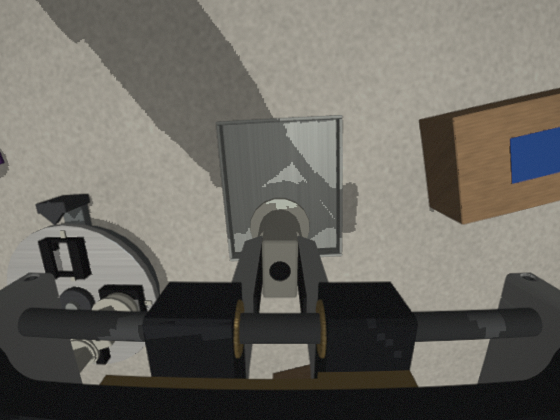

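The nozzle (280,270) is held over the tray (218–342, 117–258), and the empty socket shows at (65,258). The tray centre comes out at about (468,309), so I can lower straight down.

```bash
python3 -m jog '[[12,[0,0,0.3],0],[12,[0,0,0.5],0],[12,[0,0,0.5],0],[12,[0,0,0.5],0],[12,[0,0,0.4],0],[12,[0,0,0.25],0],[12,[0,0,0.12],0],[12,[0,0,0.08],0],[12,[0,0,0.06],0],[12,[0,0,0.04],0],[12,[0,0,0],0],[12,[0,0,0],0]]'
```

```text
clock: 16.85
eef_pos: [466.4, 308.0, 69.8]
eef_rot: [3.141, 0.0, 3.001]
wrist_force: [-0.2, 0.3, -0.7]
finger_gap: 19.7
finger_force: 40.0
```

```bash
python3 -m jog '[[12,[0,0,0.04],0],[12,[0,0,0.03],0],[12,[0,0,0.02],0],[12,[0,0,0],0]]'
```

```text
clock: 17.25
eef_pos: [466.3, 308.0, 65.1]
eef_rot: [3.142, 0.0, 3.001]
wrist_force: [-1.7, 0.5, 0.0]
finger_gap: 19.9
finger_force: 40.0
```

```bash
python3 -m jog '[[30,[0,0,0],0],[50,[0,0,0],0],[60,[0,0,0],0],[60,[0,0,0],0],[60,[0,0,-0.1],0],[60,[0,0,-0.4],0],[60,[0,0,-0.5],0],[60,[0,0,-0.5],0],[60,[0,0,-0.5],0],[60,[0,0,-0.5],0],[60,[0,0,-0.5],0],[60,[0,0,0],0],[60,[0,0,0],0],[60,[0,0,0],0]]'
python3 - <<'E'
from h import *
save('wrist','w5.png')
E
```

```text
clock: 18.65
eef_pos: [465.9, 307.7, 213.9]
eef_rot: [-3.141, -0.001, 3.001]
wrist_force: [-0.3, 0.6, 0.5]
finger_gap: 60.2
finger_force: 0.0
```

View pics/w5.png

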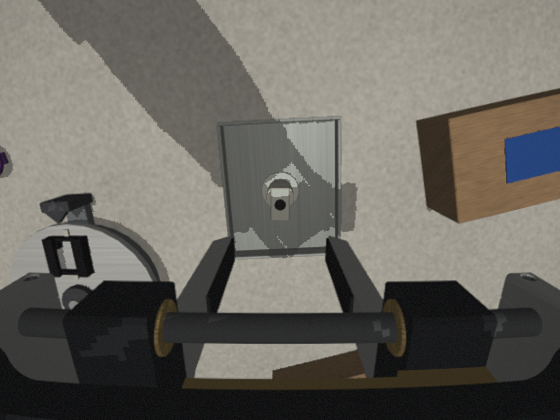

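The nozzle stands free in the middle of the tray at (281,190), and the gripper is clear of it.

```bash
python3 -c "
from cell import *
print(sign_off())"
```

```text
the job is handed in; nothing more can be done
None
```

The tall nozzle was turned to the index pointer, unscrewed and lifted out there, and now stands released in the steel tray; I handed the job in at about 19 s, and no verdict came back.

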